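# Restock the analyser's push-push cartridge drawer, oldest first

### The job

Restock the analyser's cartridge drawer, first in first out: press its latched front in and let go so that it springs out, put the spent cartridge (bare neck, no cap, at the front of the lane) into the return tray, and pull the old cartridges left in the lane fully forward against the drawer front, close up and in their order. Only then load every new cartridge from the bench, upright, into the lane behind them. Finally press the drawer fully in and let go so that it stays locked shut, and leave the other things on the bench where they are.

Things in the scene. Friction and masses are not known exactly. Their poses are not given: they have to be found in the camera images.
- drawer (a joint): how far the drawer is out (m): 0.000 to 0.003 locked (so at the start), 0.160 fully out, -0.012 pressed to its stop. Push-push: from locked, press to the stop (10 mm or more) and let go: it glides out in 2 s, pushing on whatever is in front; from out, push past 0 to the stop (11 mm or more past 0) and let go: it locks. Shorter presses do not. Spring 5.3 N (in) to 2.4 N (out), damping 20 N per m/s
- drawer_front (a point): point on the outer face of the drawer's grey front panel, at its middle, 45 mm above the bench; x points into the analyser (the way to press), y along the panel, z up. The panel is 74 mm wide (y), from 6 to 62 mm above the bench, 12 mm thick, and moves with the drawer
- lane (a point): middle of the floor of the drawer's single lane, 12 mm above the bench, moving with the drawer; x runs along the lane away from the front panel, z up. Inside it is 168 mm long (x = -84 mm is the front panel's back) and 50 mm wide; walls 18 mm high above its floor, 3 mm thick. It takes four cartridges in a row, their 36 mm side along x, and is all in the open when the drawer is fully out
- analyser: white analyser, fixed: clear hood over the shut drawer, 112 mm wide (y), top 72 mm above the bench, x from -66 to 104 mm; behind it a body 190 mm wide and 110 mm high to x = 189 mm. Origin on the bench below the lane's middle when the drawer is locked; axes as the lane's
- spent: spent cartridge, at the front of the lane at the start: like the others, body 36 (x) by 44 (y) by 34 mm, but without a cap: a bare round white neck 16 mm wide from 34 to 50 mm above the underside, the place to grip; about 60 g; origin at the centre of the underside, z up
- old1: reagent cartridge, a white block with a blue cap: body 36 (x) by 44 (y) by 34 mm high, and centred on it a 26 mm square cap (sides along x, y), 35 to 50 mm above the underside, to grip; 80 to 170 g; origin at the centre of the underside, z up. The older of the old stock, standing in the lane behind the spent one
- old2: reagent cartridge, a white block with a blue cap: body 36 (x) by 44 (y) by 34 mm high, and centred on it a 26 mm square cap (sides along x, y), 35 to 50 mm above the underside, to grip; 80 to 170 g; origin at the centre of the underside, z up. The other old cartridge, standing in the lane behind old1; absent in some runs
- new1: reagent cartridge, a white block with a blue cap: body 36 (x) by 44 (y) by 34 mm high, and centred on it a 26 mm square cap (sides along x, y), 35 to 50 mm above the underside, to grip; 80 to 170 g; origin at the centre of the underside, z up. New stock, standing on the bench to the left of the analyser; one to three of the new ones are there
- new2: reagent cartridge, a white block with a blue cap: body 36 (x) by 44 (y) by 34 mm high, and centred on it a 26 mm square cap (sides along x, y), 35 to 50 mm above the underside, to grip; 80 to 170 g; origin at the centre of the underside, z up. New stock, standing on the bench to the left of the analyser; one to three of the new ones are there
- new3: reagent cartridge, a white block with a blue cap: body 36 (x) by 44 (y) by 34 mm high, and centred on it a 26 mm square cap (sides along x, y), 35 to 50 mm above the underside, to grip; 80 to 170 g; origin at the centre of the underside, z up. New stock, standing on the bench to the left of the analyser; one to three of the new ones are there
- return_tray: grey open tray for spent cartridges, fixed, to the right of the analyser: 150 (x) by 120 (y) by 30 mm high, walls 4 mm, floor 4 mm thick; origin at the centre of its underside
- reagent_jar: amber jar with a cap, 48 mm wide, 75 mm high, to be left alone; origin at the centre of the underside
- beaker: glass beaker, 64 mm wide, 85 mm high, to be left alone; origin at the centre of the underside
- tube_rack: orange tube rack 60 by 130 by 45 mm, to be left alone; origin at the centre of the underside
- tip_box: blue pipette tip box 77 by 112 by 57 mm, to be left alone; origin at the centre of the underside
- small_mixer: small white mixer with a rubber cup, 75 by 75 by 68 mm, to be left alone; origin at the centre of the underside
- marker: white marker pen 130 by 13 by 13 mm, lying, to be left alone; origin at the centre of the underside

How it is judged:
On the way, in this order (a step that is already met when the one before it is completed fails the run):
1. the drawer is pressed, released and has sprung out (value of joint drawer above 0.13 m), for 0.2 s.
2. the old cartridges stand fully forward in the open lane, none of the new ones loaded yet (value of joint drawer above 0.13 m and x of old1 in the frame of lane between -0.075 and -0.052 m and y of old1 in the frame of lane between -0.008 and 0.008 m and z of each of old1, old2 in the frame of lane below 0.006 m and angle between each of old1, old2's own z axis and vertical below 0.15 rad and x of old2 in the frame of lane between -0.075 and -0.01 m and y of old2 in the frame of lane between -0.008 and 0.008 m and (y of new1 in the frame of lane above 0.04 m or y of new1 in the frame of lane below -0.04 m) and (y of new2 in the frame of lane above 0.04 m or y of new2 in the frame of lane below -0.04 m) and (y of new3 in the frame of lane above 0.04 m or y of new3 in the frame of lane below -0.04 m)), for 0.3 s.
3. all the new cartridges stand in the open lane behind the old ones (value of joint drawer above 0.13 m and x of old1 in the frame of lane between -0.075 and -0.052 m and y of old1 in the frame of lane between -0.008 and 0.008 m and z of each of old1, old2, new1, new2, new3 in the frame of lane below 0.006 m and angle between each of old1, old2, new1, new2, new3's own z axis and vertical below 0.15 rad and x of old2 in the frame of lane between -0.075 and -0.01 m and y of old2 in the frame of lane between -0.008 and 0.008 m and x of new1 in the frame of lane between -0.045 and 0.075 m and y of new1 in the frame of lane between -0.008 and 0.008 m and x of new2 in the frame of lane between -0.045 and 0.075 m and y of new2 in the frame of lane between -0.008 and 0.008 m and x of new3 in the frame of lane between -0.045 and 0.075 m and y of new3 in the frame of lane between -0.008 and 0.008 m), for 0.2 s.
At the end, for the whole second after the job is handed in: Drawer locked (within 6 mm of 0); in the lane, upright: old1 within 14 mm of touching the front panel, old2 behind it (gaps before it at most 20 mm in all), every new one behind them; spent one at rest in the return tray (value of joint drawer between -0.006 and 0.006 m and velocity of joint drawer between -0.01 and 0.01 m/s and x of old1 in the frame of lane between -0.075 and -0.052 m and y of old1 in the frame of lane between -0.008 and 0.008 m and z of each of old1, old2, new1, new2, new3 in the frame of lane below 0.006 m and angle between each of old1, old2, new1, new2, new3's own z axis and vertical below 0.15 rad and x of old2 in the frame of lane between -0.075 and -0.01 m and y of old2 in the frame of lane between -0.008 and 0.008 m and x of new1 in the frame of lane between -0.045 and 0.075 m and y of new1 in the frame of lane between -0.008 and 0.008 m and x of new2 in the frame of lane between -0.045 and 0.075 m and y of new2 in the frame of lane between -0.008 and 0.008 m and x of new3 in the frame of lane between -0.045 and 0.075 m and y of new3 in the frame of lane between -0.008 and 0.008 m and x of spent in the frame of return_tray between -0.065 and 0.065 m and y of spent in the frame of return_tray between -0.05 and 0.05 m and z of spent in the frame of return_tray below 0.03 m and linear speed of spent below 0.02 m/s).
It fails at once if a bystander on the bench is shifted by more than 40 mm or knocked over (distance of any of reagent_jar, beaker, tube_rack, tip_box, small_mixer, marker from where it was at the start of the episode above 0.04 m or angle between any of reagent_jar, beaker, tube_rack, tip_box, small_mixer, marker's own z axis and vertical above 0.6 rad).
Of old2, new1, new2, new3 only 2 to 3 are there at a start; the rules pass over those that are not, and their reading is None.
At some moment in a run one of new1, new2, new3 may be knocked a few centimetres aside while the robot is not near it.
It also fails if it takes over 210 s, if anything falls off the work surface, if the arm or the gripper's body presses on something with over 40 N, if the wrist force passes 120 N, or if a joint passes its speed limit or range.

### The arm

A 6-joint arm with a two-finger parallel gripper is mounted at the origin on the work surface. World frame = base frame: x ahead of the robot, y to its left, z up, the work surface at z = 0. Lengths are in m, angles in rad, forces in N, time in s.
With the tool pointing down it reaches from about 0.25 to 0.775 m from the base axis. Payload 4 kg.
Tool frame: the origin (TCP) lies on the centre line of the jaws, within the pads' length; the fingertips stand 25 mm ahead of it and the grasp point (between the pads) lies 6 mm ahead of it; z points along the fingers, y is the line along which they close (so a half turn about z gives the same grasp; the last joint's range is limited). The gripper opens to 94 mm and grips with 3 to 60 N. Pads are 16 mm wide; open, the fingers measure 119 mm over their backs; the gripper's body (75 mm by 177 mm) begins 78 mm behind the grasp point.
Start: joints at [-1.231, 0.087, 1.371, -0, 1.684, -0.103], TCP at [0.236, -0.497, 0.231] pointing down, gripper open.
Joint ranges: [-3.1, 3.1], [-0.76, 2.03], [0.27, 2.55], [-1.08, 4.22], [0.17, 2.65], [-2.57, 2.57]. Speed limits (rad/s): [2.79, 2.79, 3.14, 3.14, 3.14, 3.14].

### API

Orientations are given as [roll, pitch, yaw] about the fixed x, y, z axes, in that order (R = Rz(yaw) Ry(pitch) Rx(roll)).
In Python, from bench import robot, imaging gives the robot as it stands. The module is installed in compiled form; this text tells all that it offers.
- The arm moves only by the tool drive_tool, never from a script. Its argument "series" is a list of rows, each a list of 3 entries, a list of its own where there are three numbers: the finger opening in m, from 0 to 0.094, then the shift along the tool's x, y, z in m, then the turn, a rotation vector about the tool's x, y, z in rad. A call has 1 to 5 rows; each row is the pose to reach, as a shift and turn from the pose commanded when the call began, along the tool's axes at that moment; what a row does not reach only later rows make up. A row lasts 1/8 s, in which the tool goes at most 62.5 mm and 10.7 degrees, less where a joint would pass 70% of its speed; a pose out of reach is approached as far as the arm can. A call with a gripper value outside its range is refused whole. The fingers move at their own pace and stop on an object; the grip force is fixed at half the most. Time passes only in rows, so rows that repeat a pose let the fingers close. It gives the time, the measured TCP pose, the force, the opening and the grip force at its end, in the units of the state.
- robot.get_obs(): the state, without advancing time (a new reading comes with each control period).
- imaging.snapshot(name): name is "scene" or "top"; returns the picture (384x512x3 uint8, red, green, blue); there is no depth.
- imaging.get_calibration(name): a dict with "intrinsics" (3x3 intrinsics, pixels), "position" and "rotation" of the camera in the world. Camera axes: x right, y up, looking along -z (the intrinsics and any distortion apply to the point x, -y, -z); pixel columns grow to the right and rows downward; lengths in m; the calibration is good to about 2 mm. A picture is of the moment at which its call begins. get_calibration takes no time and is no camera call.
- robot.close_job(): hands the job in; it is judged then, once.
The state is a dict: "time": time; "joint_positions": joint angles; "qvel": joint speeds; "joint_torque": joint torques, N m; "tool_pos": TCP position; "ee_rot": TCP orientation; "wrist_force": force on the tool from outside, world axes, zero at the start; "wrist_torque": the same for the moment, N m; "width": finger opening in m; "finger_force": force on a finger pad.
Only numpy, scipy, OpenCV 4.12 (cv2) and the standard library are available. Lean on these libraries where they do the work, as an engineer would, in place of code of your own. Each camera call takes 0.05 s, during which the arm holds its last target. There are 200 camera calls.

## Working session

There is one attempt and no reset: what is moved stays moved. The work goes in short steps, Python scripts to look and compute and a tool call to move; the robot and the scene stay as the last step left them, time stands still between calls to the robot, and variables do not carry over. Pictures are saved under pics/ and viewed, at most 14 in all, crops included, and the job is handed in when it is done.

Besides the shell and the picture viewer there is one more tool, called after "Call:" as name(argument=value, ...) on one line, values as JSON. drive_tool: Moves the arm, as the interface text tells. Its arguments: {"type":"object","properties":{"series":{"type":"array"}},"required":["series"]}

```bash
mkdir -p pics; python3 - <<'E'
from bench import robot, imaging
import cv2
for n in("scene","top"):
    cv2.imwrite(f"pics/{n}0.png",imaging.snapshot(n)[:,:,::-1])
    print(n,imaging.get_calibration(n))
print(robot.get_obs())
E
```

```text
scene {'intrinsics': array([[433.89854501,   0.        , 259.67370481],
       [  0.        , 433.89854501, 198.64547707],
       [  0.        ,   0.        ,   1.        ]]), 'position': array([1.43078545, 0.32728509, 0.87815216]), 'rotation': array([0.86251351, 0.00861185, 1.87743078])}
top {'intrinsics': array([[429.78864823,   0.        , 255.41923504],
       [  0.        , 429.78864823, 194.2111842 ],
       [  0.        ,   0.        ,   1.        ]]), 'position': array([0.45843273, 0.06474363, 1.34826023]), 'rotation': array([ 0.05208515,  0.00168397, -1.58740284])}
{'time': 0.1, 'joint_positions': array([-1.23110851e+00,  8.78864912e-02,  1.37205077e+00, -2.39644623e-06,
        1.68359077e+00, -1.03100402e-01]), 'qvel': array([ 0.00124164, -0.00182656, -0.00413827, -0.00047967, -0.00089275,
        0.0004251 ]), 'joint_torque': array([ 2.88599513e-03, -3.41251230e+01, -3.03299940e+01,  7.19154300e-02,
        3.03779694e-02, -1.12985872e-04]), 'tool_pos': array([ 0.23550577, -0.49655775,  0.22944477]), 'ee_rot': array([-3.13966730e+00, -1.96816070e-04,  4.42787758e-01]), 'wrist_force': array([ 0.19896413,  1.01443162, -0.43668807]), 'wrist_torque': array([0.01313593, 0.00715758, 0.03063831]), 'finger_force': 0.0, 'width': 0.09401537658713034}
```

View pics/top0.png

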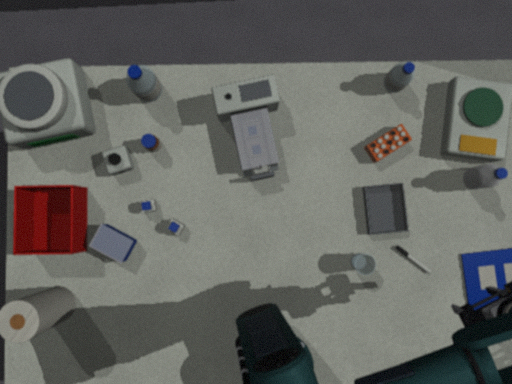

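View pics/scene0.png

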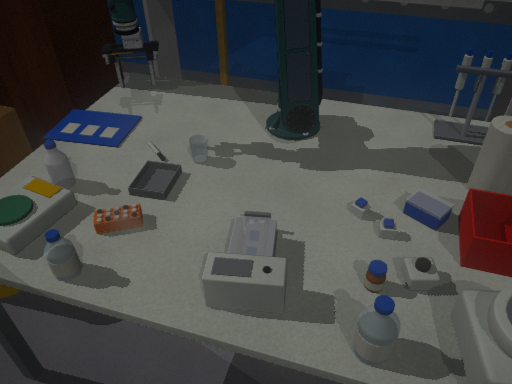

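The top view shows the analyser at (255,135), its drawer front at about (262,172), new cartridges at (148,205) and (175,227), the tray at (385,208), the beaker at (362,263) and the marker at (410,258). The scene view agrees: two new cartridges at (361,207) and (388,228).

```bash
cat > h.py <<'E'
import numpy as np, cv2
from scipy.spatial.transform import Rotation as Ro
from bench import robot, imaging
def snap(n): return imaging.snapshot(n)
def ray(n,u,v):
    c=imaging.get_calibration(n);K=c['intrinsics']
    d=np.array([(u-K[0,2])/K[0,0],-(v-K[1,2])/K[1,1],-1.])
    return c['position'],Ro.from_euler('xyz',c['rotation']).apply(d)
def at(n,u,v,z):
    p,d=ray(n,u,v); return p+d*(z-p[2])/d[2]
def pix(n,P):
    c=imaging.get_calibration(n);K=c['intrinsics']
    q=Ro.from_euler('xyz',c['rotation']).inv().apply(np.array(P)-c['position'])
    return np.array([K[0,2]-K[0,0]*q[...,0]/q[...,2],K[1,2]+K[1,1]*q[...,1]/q[...,2]]).T
def blue(im,lo=60):
    h=cv2.cvtColor(im,cv2.COLOR_RGB2HSV)
    return cv2.inRange(h,(105,130,lo),(130,255,255))
def caps(n,im,z,amin=15,amax=400):
    k,l,s,c=cv2.connectedComponentsWithStats(blue(im))
    return [(c[i].round(1),s[i,4],at(n,*c[i],z).round(4)) for i in range(1,k) if amin<s[i,4]<amax]
def crop(n,im,x0,y0,x1,y1,f,name):
    cv2.imwrite('pics/'+name+'.png',cv2.resize(im[y0:y1,x0:x1,::-1],None,fx=f,fy=f,interpolation=cv2.INTER_CUBIC))
E
python3 - <<'E'
from h import *
a=snap('top');b=snap('scene')
for n,im in(('top',a),('scene',b)):
    for r in caps(n,im,.05 if n=='top' else .0425): print(n,*r)
A=cv2.resize(a[70:190,205:290,::-1],None,fx=5,fy=5,interpolation=cv2.INTER_CUBIC)
B=cv2.resize(b[200:310,195:295,::-1],None,fx=3.7,fy=5.4545,interpolation=cv2.INTER_CUBIC)
cv2.imwrite('pics/c1.png',np.hstack([A,B]))
print(A.shape,B.shape)
E
```

```text
top [408.6  67.4] 79 [ 0.9082 -0.411   0.05  ]
top [134.3  71.4] 143 [0.91   0.4317 0.05  ]
top [148.3 140.7] 146 [0.6949 0.3893 0.05  ]
top [501.1 173. ] 85 [ 0.5781 -0.6795  0.05  ]
top [145.8 205.5] 58 [0.4975 0.3975 0.05  ]
top [173.4 226.9] 59 [0.4317 0.3145 0.05  ]
top [130.2 249.1] 28 [0.3673 0.4449 0.05  ]
top [485.8 302.6] 79 [ 0.1911 -0.616   0.05  ]
scene [424.6  21.8] 54 [-1.2175  0.4495  0.0425]
scene [330.4  35.2] 74 [-0.8664 -0.0172  0.0425]
scene [356.7  38.3] 90 [-0.862   0.1212  0.0425]
scene [391.3  41.6] 150 [-0.8647  0.2958  0.0425]
scene [489.   52.5] 33 [-0.853   0.7566  0.0425]
scene [508.2  55. ] 30 [-0.8469  0.8413  0.0425]
scene [214.4  64.7] 49 [-0.346  -0.4633  0.0425]
scene [475.5  64.3] 30 [-0.6899  0.6872  0.0425]
scene [466.6  91.7] 378 [-0.3924  0.6371  0.0425]
scene [483.7 100.6] 168 [-0.331   0.6983  0.0425]
scene [361.2 201.2] 49 [0.4268 0.3141 0.0425]
scene [388.7 221.6] 50 [0.4914 0.3983 0.0425]
scene [ 50.9 235. ] 127 [ 0.8128 -0.4699  0.0425]
scene [377.5 268. ] 238 [0.6701 0.3863 0.0425]
scene [384.  304.7] 310 [0.7764 0.412  0.0425]
(600, 425, 3) (600, 370, 3)
```

View pics/c1.png

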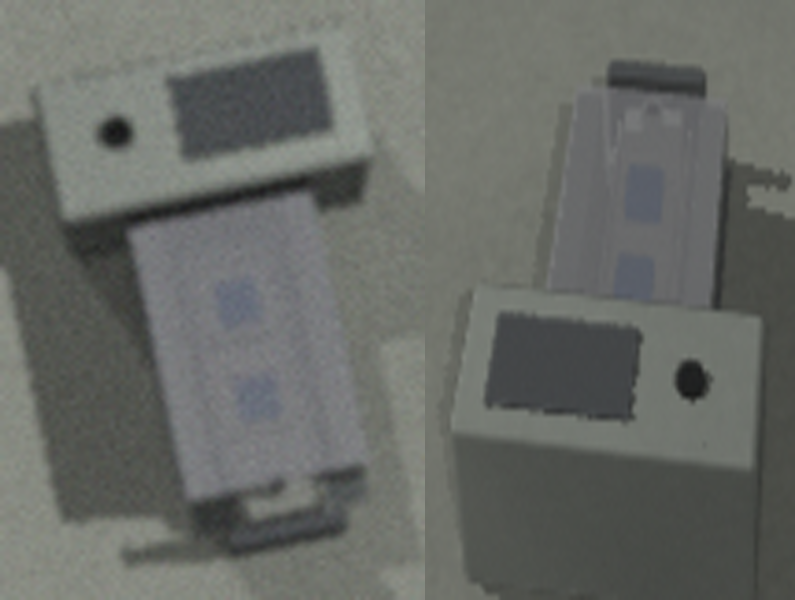

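The crop shows the closed hood with two blue caps inside at (237,302) and (258,397), so old1 and old2 are both there. The spent neck is at the front, and the panel's outer edge runs from (232,553) to (346,525).

```bash
python3 - <<'E'
from h import *
f=lambda x,y,z:at('top',205+(x+.5)/5-.5,70+(y+.5)/5-.5,z)
H=[f(190,500,.072),f(367,467,.072),f(312,193,.072),f(130,230,.072)]
for p in H: print(p.round(4))
print('w',np.linalg.norm(H[0]-H[1]),'len',np.linalg.norm(H[0]-H[3]))
P=[f(232,550,.062),f(346,526,.062)]
print(P,np.linalg.norm(P[0]-P[1]))
C=[f(237,302,.062),f(258,397,.062)];print('caps',C)
v=(H[2]+H[3]-H[0]-H[1])/2;print('yaw',np.arctan2(v[1],v[0]))
v=H[0]-H[1];print('yaw',np.arctan2(-v[0],v[1]));v=P[0]-P[1];print('yaw',np.arctan2(-v[0],v[1]));v=C[0]-C[1];print('yaw',np.arctan2(v[1],v[0]))
B=[f(65,222,.11),f(372,155,.11),f(35,85,.11),f(345,25,.11)]
v=B[0]-B[1];print('yaw',np.arctan2(-v[0],v[1]),np.linalg.norm(v),B)
# tray rim
im=snap('top');h=cv2.cvtColor(im,cv2.COLOR_RGB2HSV)
m=(h[...,2]<100).astype(np.uint8);m[:175]=0;m[240:]=0;m[:,:355]=0;m[:,415:]=0
c=max(cv2.findContours(m,0,2)[0],key=cv2.contourArea);r=cv2.minAreaRect(c);print(r);print([at('top',*q,.03).round(3) for q in cv2.boxPoints(r)],at('top',*r[0],.03))
# new cartridge yaw
g=cv2.cvtColor(im,cv2.COLOR_RGB2HSV)
for nm,n,boxes in(('t','top',[(130,190,165,225),(157,210,195,245)]),):
    cv2.imwrite('pics/n.png',np.hstack([cv2.resize(im[a[1]:a[3],a[0]:a[0]+35,::-1],None,fx=11,fy=11,interpolation=2) for a in boxes]))
E
```

```text
[0.5991 0.1028 0.072 ]
[ 0.6171 -0.0031  0.072 ]
[0.7832 0.0267 0.072 ]
[0.7626 0.1364 0.072 ]
w 0.10746200824402768 len 0.16683947513623748
[array([0.56965616, 0.0783321 , 0.062     ]), array([0.58297005, 0.00962368, 0.062     ])] 0.06998647197614725
caps [array([0.7198682 , 0.07289695, 0.062     ]), array([0.66187967, 0.06117805, 0.062     ])]
yaw 0.19016594779029558
yaw 0.16836739354430605
yaw 0.19140174533719093
yaw 0.19940430964619374
yaw 0.20039055984648468 0.18330186014601735 [array([0.75885509, 0.17205233, 0.11      ]), array([ 0.79534171, -0.00758146,  0.11      ]), array([0.84015426, 0.18862043, 0.11      ]), array([0.87268473, 0.0067218 , 0.11      ])]
((379.9616394042969, 209.1356201171875), (49.3588752746582, 51.400230407714844), 83.9909896850586)
[array([ 0.544, -0.231,  0.03 ]), array([ 0.558, -0.388,  0.03 ]), array([ 0.407, -0.399,  0.03 ]), array([ 0.393, -0.242,  0.03 ])] [ 0.47502365 -0.31500685  0.03      ]
```

View pics/n.png

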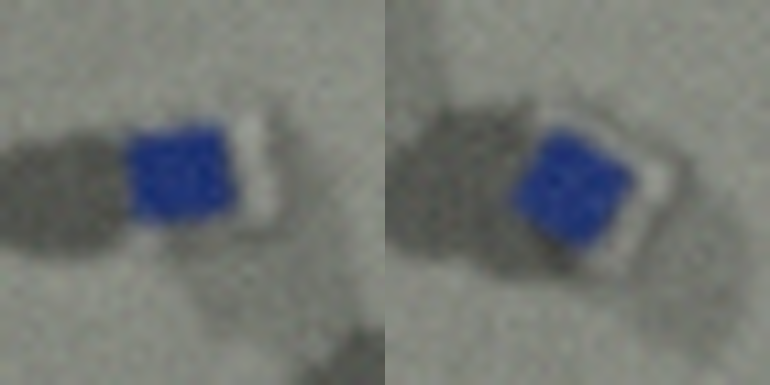

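The new-cartridge caps sit at (180,172) and (575,185) in the crop, both clear with upright bodies. The geometry fits: drawer yaw about 0.195, lane origin about (0.671, 0.063) when locked, panel face at (0.576, 0.044). Now moving to the front of the panel.

Call:
drive_tool(series=[[0.0, [0.054, -0.03, 0], [0, 0, 0.1]], [0.0, [0.108, -0.08, 0], [0, 0, 0.248]], [0.0, [0.15, -0.12, 0], [0, 0, 0.248]], [0.0, [0.19, -0.155, 0], [0, 0, 0.248]], [0.0, [0.217, -0.185, 0], [0, 0, 0.248]]])

```text
time: 0.88
tool_pos: [0.353, -0.2345, 0.2306]
ee_rot: [3.141, -0.001, 0.196]
wrist_force: [0.4, 0.1, -0.0]
width: 0.0473
finger_force: 0.0
```

```bash
cat >> h.py <<'E'
def go(p,yaw=None,o=None):
    o=o or robot.get_obs(); R=Ro.from_euler('xyz',o['ee_rot']); y0=o['ee_rot'][2]
    s=Ro.from_euler('xyz',[np.pi,0,y0]).inv().apply(np.array(p)-o['tool_pos'])
    t=0 if yaw is None else (y0-yaw+np.pi/2)%np.pi-np.pi/2
    print('t',round(o['time'],2),'at',o['tool_pos'].round(4),o['ee_rot'].round(3),'w',round(o['width'],4),'F',o['wrist_force'].round(1),'j6',o['joint_positions'][5].round(2),'| shift',s.round(4),'turn',round(t,3))
E
python3 -c "
from h import *
go([.47,.023,.2],.195)"
```

```text
t 0.88 at [ 0.353  -0.2345  0.2306] [ 3.141e+00 -1.000e-03  1.960e-01] w 0.0473 F [ 0.4  0.1 -0. ] j6 0.65 | shift [ 0.165  -0.2298  0.0306] turn 0.001
```

Call:
drive_tool(series=[[0.0, [0.033, -0.046, 0.005], [0, 0, 0]], [0.0, [0.066, -0.092, 0.01], [0, 0, 0]], [0.0, [0.1, -0.138, 0.015], [0, 0, 0]], [0.0, [0.132, -0.184, 0.025], [0, 0, 0]], [0.0, [0.165, -0.23, 0.03], [0, 0, 0]]])

```text
time: 1.5
tool_pos: [0.47, 0.0226, 0.2]
ee_rot: [3.141, 0.0, 0.195]
wrist_force: [1.5, 0.0, 0.6]
width: 0.0007
finger_force: 0.0
```

Call:
drive_tool(series=[[0.0, [0, 0, 0.05], [0, 0, 0]], [0.0, [0, 0, 0.1], [0, 0, 0]], [0.0, [0, 0, 0.142], [0, 0, 0]], [0.0, [0.03, 0, 0.142], [0, 0, 0]], [0.0, [0.06, 0, 0.142], [0, 0, 0]]])

```text
time: 2.12
tool_pos: [0.5282, 0.0325, 0.057]
ee_rot: [-3.141, 0.003, 0.195]
wrist_force: [0.9, -1.0, 0.8]
width: 0.0001
finger_force: 0.0
```

```bash
python3 -c "
from h import *
go([.576,.044,.058],.195)
b=snap('scene');a=snap('top')
A=cv2.resize(a[110:200,210:310,::-1],None,fx=4,fy=5.5,interpolation=2)
B=cv2.resize(b[160:250,200:300,::-1],None,fx=4,fy=5.5,interpolation=2)
cv2.imwrite('pics/p1.png',np.hstack([A,B]))"
```

```text
t 2.12 at [0.5282 0.0325 0.057 ] [-3.141e+00  3.000e-03  1.950e-01] w 0.0001 F [ 0.9 -1.   0.8] j6 1.33 | shift [ 0.0491 -0.002  -0.001 ] turn -0.0
```

View pics/p1.png

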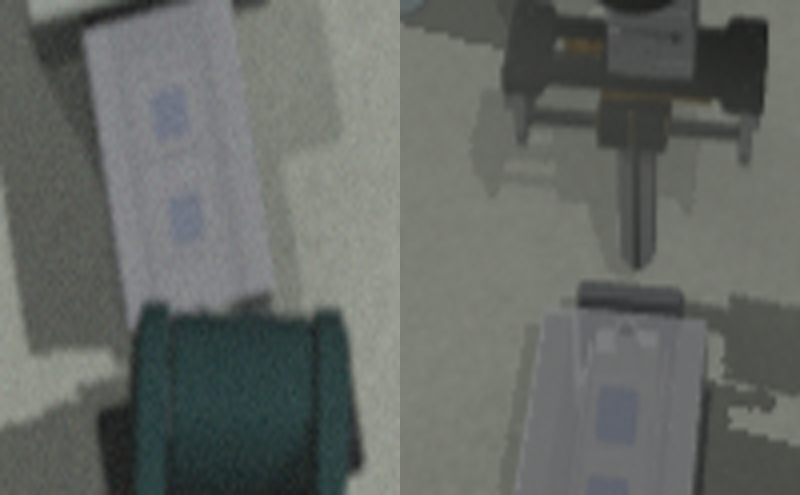

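The closed fingertips (636,268) point at the panel's middle (632,295), centred and short of it by 4 cm. I press in small steps.

Call:
drive_tool(series=[[0.0, [0.025, 0, 0], [0, 0, 0]], [0.0, [0.033, 0, 0], [0, 0, 0]], [0.0, [0.037, 0, 0], [0, 0, 0]], [0.0, [0.041, 0, 0], [0, 0, 0]], [0.0, [0.045, 0, 0], [0, 0, 0]]])

```text
time: 2.85
tool_pos: [0.5703, 0.0406, 0.0585]
ee_rot: [-3.142, 0.006, 0.195]
wrist_force: [-5.3, -1.5, 3.9]
width: 0.0013
finger_force: 2.9
```

Call:
drive_tool(series=[[0.0, [0.003, 0, 0], [0, 0, 0]], [0.0, [0.006, 0, 0], [0, 0, 0]]])

```text
time: 3.1
tool_pos: [0.5761, 0.0418, 0.0585]
ee_rot: [-3.142, 0.006, 0.195]
wrist_force: [-7.5, -1.0, 6.2]
width: 0.0004
finger_force: 4.1
```

Call:
drive_tool(series=[[0.0, [0.003, 0, 0], [0, 0, 0]], [0.0, [0.005, 0, 0], [0, 0, 0]]])

```text
time: 3.35
tool_pos: [0.5809, 0.0427, 0.0585]
ee_rot: [-3.141, 0.006, 0.195]
wrist_force: [-7.1, -1.4, 4.3]
width: 0.0004
finger_force: 3.5
```

Call:
drive_tool(series=[[0.0, [0.002, 0, 0], [0, 0, 0]], [0.0, [0.004, 0, 0], [0, 0, 0]]])

```text
time: 3.6
tool_pos: [0.583, 0.0431, 0.0585]
ee_rot: [-3.141, 0.011, 0.195]
wrist_force: [-14.5, -2.3, 10.1]
width: 0.0007
finger_force: 7.2
```

Force rises with no travel: it is at the stop. Retreat.

Call:
drive_tool(series=[[0.0, [-0.05, 0, 0], [0, 0, 0]], [0.0, [-0.1, 0, 0], [0, 0, 0]], [0.0, [-0.15, 0, 0], [0, 0, 0]], [0.0, [-0.2, 0, 0], [0, 0, 0]], [0.0, [-0.23, 0, 0], [0, 0, 0]]])

```text
time: 4.22
tool_pos: [0.3594, -0.0007, 0.0581]
ee_rot: [3.141, 0.0, 0.194]
wrist_force: [0.9, 0.1, 0.5]
width: 0.0007
finger_force: 0.0
```

Call:
drive_tool(series=[[0.06, [0, 0, -0.06], [0, 0, 0]], [0.06, [0, 0, -0.12], [0, 0, 0]], [0.06, [0, 0.06, -0.16], [0, 0, 0]], [0.06, [0, 0.12, -0.16], [0, 0, 0]], [0.06, [0, 0.18, -0.16], [0, 0, 0]]])

```text
time: 4.85
tool_pos: [0.3965, -0.1758, 0.2201]
ee_rot: [3.139, -0.003, 0.195]
wrist_force: [0.3, -0.3, 0.1]
width: 0.0472
finger_force: 0.0
```

Call:
drive_tool(series=[[0.06, [0, 0, 0], [0, 0, 0]], [0.06, [0, 0, 0], [0, 0, 0]], [0.06, [0, 0, 0], [0, 0, 0]], [0.06, [0, 0, 0], [0, 0, 0]], [0.06, [0, 0, 0], [0, 0, 0]]])

```text
time: 5.48
tool_pos: [0.3962, -0.1732, 0.2186]
ee_rot: [3.141, -0.0, 0.196]
wrist_force: [0.2, -0.4, -0.2]
width: 0.0599
finger_force: 0.0
```

```bash
python3 -c "
from h import *
go([.5,.04,.2],.195)
b=snap('scene');a=snap('top')
for n,im in(('top',a),('scene',b)):
  for r in caps(n,im,.062): 
    if .3<r[2][0]<.8 and -.1<r[2][1]<.5: print(n,*r)
A=cv2.resize(a[130:240,210:310,::-1],None,fx=4,fy=5,interpolation=2)
B=cv2.resize(b[150:260,200:300,::-1],None,fx=4,fy=5,interpolation=2)
cv2.imwrite('pics/p2.png',np.hstack([A,B]))"
```

```text
t 5.47 at [ 0.3962 -0.1732  0.2186] [ 3.141 -0.     0.196] w 0.0599 F [ 0.2 -0.4 -0.2] j6 0.83 | shift [ 0.1434 -0.1888  0.0186] turn 0.001
top [148.2 140.7] 144 [0.6927 0.3865 0.062 ]
top [263.  181.4] 49 [0.5635 0.0424 0.062 ]
top [267.2 200.7] 47 [0.5055 0.0308 0.062 ]
top [145.7 205.5] 58 [0.4971 0.3947 0.062 ]
top [173.4 226.9] 56 [0.4318 0.3123 0.062 ]
scene [361.  201.2] 52 [0.4506 0.3139 0.062 ]
scene [258.  208.7] 43 [0.5672 0.0417 0.062 ]
scene [428.6 219.2] 298 [0.4721 0.4995 0.062 ]
scene [388.7 221.6] 54 [0.5134 0.3966 0.062 ]
scene [377.5 268. ] 240 [0.6878 0.385  0.062 ]
scene [384.  304.7] 312 [0.7915 0.4101 0.062 ]
```

View pics/p2.png

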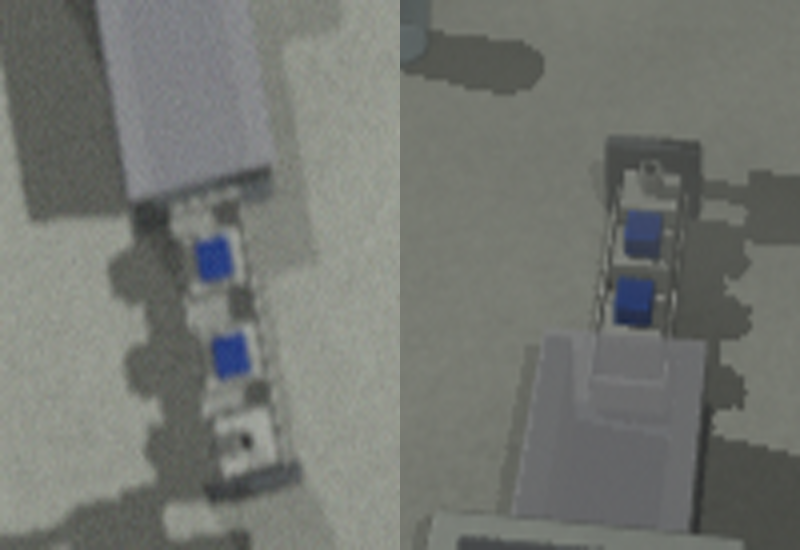

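The drawer is out. The spent neck is at (247,440) in the left crop, old1's cap at (232,355), old2's at (214,260), all upright in the lane.

```bash
python3 -c "
from h import *
s=at('top',210+247.5/4-.5,130+440.5/5-.5,.062);s2=at('scene',200+250.5/4-.5,150+165/5-.5,.062);print('spent',s,s2)
T=[at('top',*q,.03) for q in((363,187),(403,183),(409,230),(368,235))];print(np.round(T,3),'tray',np.mean(T,0))
go([*s[:2],.16],.195)"
```

```text
spent [0.45474413 0.01928592 0.062     ] [0.45079411 0.01739919 0.062     ]
[[ 0.544 -0.265  0.03 ]
 [ 0.554 -0.388  0.03 ]
 [ 0.41  -0.402  0.03 ]
 [ 0.397 -0.276  0.03 ]] tray [ 0.47612079 -0.33276574  0.03      ]
t 5.58 at [ 0.3962 -0.1735  0.2186] [ 3.141 -0.     0.196] w 0.0603 F [ 0.7 -0.7  0.7] j6 0.83 | shift [ 0.0949 -0.1777  0.0586] turn 0.001
```

Call:
drive_tool(series=[[0.05, [0.025, -0.045, 0], [0, 0, 0]], [0.05, [0.05, -0.09, 0.01], [0, 0, 0]], [0.05, [0.075, -0.135, 0.03], [0, 0, 0]], [0.05, [0.094, -0.178, 0.058], [0, 0, 0]], [0.05, [0.094, -0.178, 0.095], [0, 0, 0]]])

```text
time: 6.2
tool_pos: [0.455, 0.0218, 0.1235]
ee_rot: [-3.142, -0.003, 0.2]
wrist_force: [0.2, -0.6, -0.4]
width: 0.0497
finger_force: 0.0
```

Call:
drive_tool(series=[[0.05, [0, 0, 0], [0, 0, 0]], [0.05, [0, 0, 0], [0, 0, 0]]])

```text
time: 6.45
tool_pos: [0.4546, 0.0185, 0.1247]
ee_rot: [3.141, -0.002, 0.194]
wrist_force: [0.3, -0.7, 0.6]
width: 0.0501
finger_force: 0.0
```

```bash
python3 -c "
from h import *
go([.454,.0195,.0745],.195)
b=snap('scene')
crop('scene',b,215,150,285,230,7,'p3')"
```

```text
t 6.45 at [0.4546 0.0185 0.1247] [ 3.141e+00 -2.000e-03  1.940e-01] w 0.0501 F [ 0.3 -0.7  0.6] j6 1.29 | shift [-0.0004 -0.0011  0.0502] turn -0.001
```

View pics/p3.png

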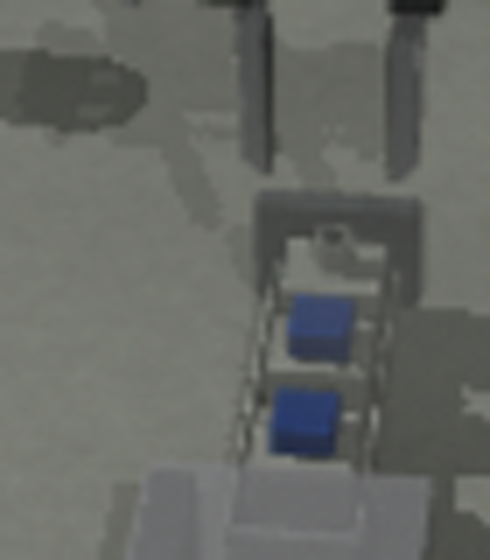

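The fingers straddle the neck (335,238), with tips at (260,170) and (405,175). Descend and grip.

Call:
drive_tool(series=[[0.05, [0, -0.001, 0.035], [0, 0, 0]], [0.05, [0, -0.001, 0.051], [0, 0, 0]], [0.05, [0, -0.001, 0.051], [0, 0, 0]], [0.0, [0, -0.001, 0.051], [0, 0, 0]], [0.0, [0, -0.001, 0.051], [0, 0, 0]]])

```text
time: 7.12
tool_pos: [0.4547, 0.0196, 0.0738]
ee_rot: [3.141, -0.002, 0.195]
wrist_force: [-1.1, -0.7, -0.2]
width: 0.0337
finger_force: 0.0
```

Call:
drive_tool(series=[[0.0, [0, 0, 0], [0, 0, 0]], [0.0, [0, 0, 0], [0, 0, 0]], [0.0, [0, 0, 0], [0, 0, 0]]])

```text
time: 7.5
tool_pos: [0.454, 0.0198, 0.0728]
ee_rot: [3.141, -0.001, 0.195]
wrist_force: [0.3, -0.8, 2.4]
width: 0.015
finger_force: 30.0
```

Call:
drive_tool(series=[[0.0, [0, 0, -0.04], [0, 0, 0]], [0.0, [0, 0, -0.08], [0, 0, 0]], [0.0, [-0.008, 0.055, -0.085], [0, 0, 0]], [0.0, [-0.016, 0.11, -0.085], [0, 0, 0]], [0.0, [-0.024, 0.165, -0.085], [0, 0, 0]]])

```text
time: 8.12
tool_pos: [0.462, -0.1481, 0.1576]
ee_rot: [3.141, -0.001, 0.196]
wrist_force: [1.2, -0.2, -0.1]
width: 0.0148
finger_force: 30.0
```

Call:
drive_tool(series=[[0.0, [-0.008, 0.055, 0], [0, 0, 0]], [0.0, [-0.016, 0.11, 0], [0, 0, 0]], [0.0, [-0.023, 0.165, 0], [0, 0, 0]], [0.0, [-0.023, 0.185, 0], [0, 0, 0]], [0.0, [-0.023, 0.185, 0.03], [0, 0, 0]]])

```text
time: 8.75
tool_pos: [0.4769, -0.335, 0.1295]
ee_rot: [3.137, -0.004, 0.193]
wrist_force: [0.3, 0.3, -1.5]
width: 0.0151
finger_force: 30.0
```

```bash
python3 -c "
from h import *
go([.476,-.333,.068],.195)"
```

```text
t 8.75 at [ 0.4769 -0.335   0.1295] [ 3.137 -0.004  0.193] w 0.0151 F [ 0.3  0.3 -1.5] j6 0.67 | shift [-0.0005 -0.0022  0.0615] turn -0.002
```

Call:
drive_tool(series=[[0.0, [0, 0, 0.03], [0, 0, 0]], [0.0, [0, 0, 0.055], [0, 0, 0]], [0.0, [0, 0, 0.06], [0, 0, 0]], [0.0, [0, 0, 0.06], [0, 0, 0]], [0.03, [0, 0, 0.06], [0, 0, 0]]])

```text
time: 9.38
tool_pos: [0.4763, -0.3331, 0.0692]
ee_rot: [3.139, -0.002, 0.195]
wrist_force: [-0.9, 0.3, 0.8]
width: 0.0216
finger_force: 0.0
```

Call:
drive_tool(series=[[0.04, [0, 0, 0], [0, 0, 0]], [0.04, [0, 0, 0], [0, 0, 0]], [0.04, [0, 0, -0.04], [0, 0, 0]], [0.04, [0, 0, -0.09], [0, 0, 0]], [0.05, [0, -0.05, -0.12], [0, 0, 0]]])

```text
time: 10.0
tool_pos: [0.4666, -0.2858, 0.1905]
ee_rot: [3.138, -0.003, 0.191]
wrist_force: [0.3, 0.4, 0.5]
width: 0.0469
finger_force: 0.0
```

```bash
python3 -c "
from h import *
go([.563,.042,.16],.195)"
```

```text
t 10.0 at [ 0.4666 -0.2858  0.1905] [ 3.138e+00 -3.000e-03  1.910e-01] w 0.0469 F [0.3 0.4 0.5] j6 0.73 | shift [ 0.157  -0.3035  0.0305] turn -0.004
```

Call:
drive_tool(series=[[0.05, [0.03, -0.055, 0], [0, 0, 0]], [0.05, [0.055, -0.11, 0], [0, 0, 0]], [0.05, [0.083, -0.165, 0], [0, 0, 0]], [0.05, [0.111, -0.22, 0], [0, 0, 0]], [0.05, [0.139, -0.27, 0], [0, 0, 0]]])

```text
time: 10.62
tool_pos: [0.5501, 0.0102, 0.1881]
ee_rot: [3.141, -0.001, 0.195]
wrist_force: [0.7, 0.1, -0.2]
width: 0.05
finger_force: 0.0
```

Call:
drive_tool(series=[[0.05, [0.018, -0.034, 0.02], [0, 0, 0]], [0.05, [0.018, -0.034, 0.05], [0, 0, 0]], [0.05, [0.018, -0.034, 0.06], [0, 0, 0]], [0.05, [0.018, -0.034, 0.06], [0, 0, 0]]])

```text
time: 11.12
tool_pos: [0.5604, 0.0446, 0.127]
ee_rot: [-3.141, 0.001, 0.194]
wrist_force: [-0.6, -0.1, 2.1]
width: 0.0501
finger_force: 0.0
```

```bash
python3 -c "
from h import *
b=snap('scene')
go([.563,.042,.0745],.195)
for r in caps('scene',b,.0545): 
    if r[2][1]>-.1 and .3<r[2][0]<.65:print(*r)
crop('scene',b,150,150,290,230,5,'p4')"
```

```text
t 11.18 at [0.5611 0.0444 0.1282] [ 3.141e+00 -1.000e-03  1.940e-01] w 0.0501 F [ 1.1 -0.5  0.4] j6 1.36 | shift [0.0014 0.0027 0.0537] turn -0.001
[364.  197.2] 54 [0.4209 0.3196 0.0545]
[258.2 208.6] 50 [0.559  0.0394 0.0545]
[407.4 211.7] 45 [0.4487 0.4438 0.0545]
[440.  222.1] 50 [0.4662 0.531  0.0545]
[388.4 220.4] 28 [0.5002 0.396  0.0545]
```

View pics/p4.png

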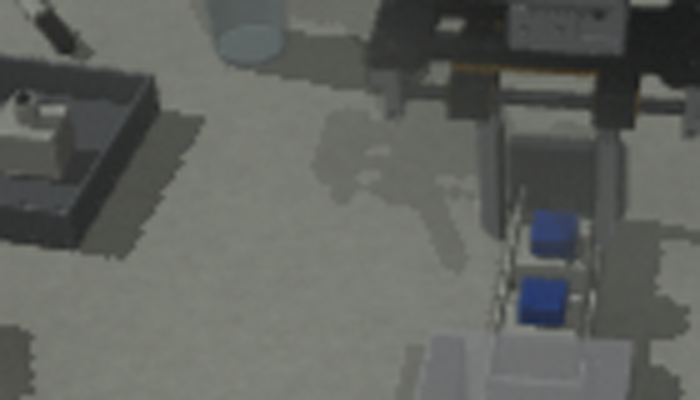

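The spent cartridge stands in the tray (40,130), and the fingers straddle old2's cap (543,300). Descend and grip it.

Call:
drive_tool(series=[[0.05, [0.001, 0.002, 0.035], [0, 0, 0]], [0.05, [0.001, 0.002, 0.054], [0, 0, 0]], [0.05, [0.001, 0.002, 0.054], [0, 0, 0]], [0.0, [0.001, 0.002, 0.054], [0, 0, 0]], [0.0, [0.001, 0.002, 0.054], [0, 0, 0]]])

```text
time: 11.8
tool_pos: [0.5632, 0.0432, 0.075]
ee_rot: [3.141, -0.003, 0.195]
wrist_force: [-0.1, 0.2, -0.5]
width: 0.0335
finger_force: 0.0
```

Call:
drive_tool(series=[[0.0, [0, 0, 0], [0, 0, 0]], [0.0, [0, 0, 0], [0, 0, 0]], [0.0, [0, 0, 0], [0, 0, 0]]])

```text
time: 12.18
tool_pos: [0.563, 0.0431, 0.0747]
ee_rot: [3.141, -0.002, 0.195]
wrist_force: [0.0, -0.8, 4.9]
width: 0.0257
finger_force: 30.0
```

Call:
drive_tool(series=[[0.0, [-0.015, 0, 0], [0, 0, 0]], [0.0, [-0.03, 0, 0], [0, 0, 0]], [0.0, [-0.045, 0, 0], [0, 0, 0]], [0.0, [-0.058, 0, 0], [0, 0, 0]], [0.0, [-0.068, 0, 0], [0, 0, 0]]])

```text
time: 12.8
tool_pos: [0.4962, 0.03, 0.0748]
ee_rot: [3.141, -0.005, 0.195]
wrist_force: [5.1, -0.3, 3.2]
width: 0.0259
finger_force: 30.0
```

Call:
drive_tool(series=[[0.0, [-0.003, 0, 0], [0, 0, 0]], [0.0, [-0.006, 0, 0], [0, 0, 0]]])

```text
time: 13.05
tool_pos: [0.4906, 0.0289, 0.0748]
ee_rot: [3.141, -0.005, 0.195]
wrist_force: [6.3, -0.6, 8.9]
width: 0.0257
finger_force: 30.0
```

```bash
python3 -c "
from h import *
b=snap('scene')
go([.563,.0431,.0745],.195)
for r in caps('scene',b,.0545): 
    if r[2][1]>-.1 and .3<r[2][0]<.65:print(*r)
crop('scene',b,210,150,290,220,5,'p5')"
```

```text
t 13.1 at [0.4902 0.0288 0.0747] [ 3.141 -0.004  0.195] w 0.0259 F [ 4.8 -0.4  6.2] j6 1.32 | shift [0.0742 0.     0.0002] turn -0.0
[364.  197.2] 58 [0.4207 0.3197 0.0545]
[439.8 222.2] 49 [0.4666 0.5304 0.0545]
[388.8 223.2] 25 [0.5114 0.3981 0.0545]
```

View pics/p5.png

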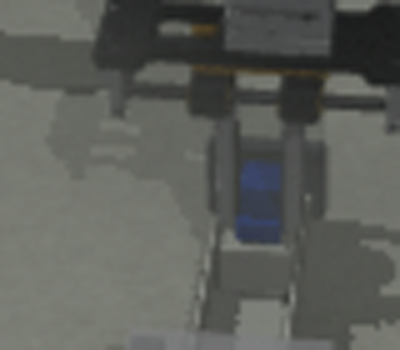

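Old1 and old2 are close together at (260,200) near the panel. Continue the pull until the force rises.

Call:
drive_tool(series=[[0.0, [-0.003, 0, 0], [0, 0, 0]], [0.0, [-0.005, 0, 0], [0, 0, 0]], [0.0, [-0.005, 0, 0], [0, 0, 0]]])

```text
time: 13.48
tool_pos: [0.4856, 0.0279, 0.0747]
ee_rot: [3.141, -0.004, 0.195]
wrist_force: [5.6, 0.1, 6.1]
width: 0.0259
finger_force: 30.0
```

Call:
drive_tool(series=[[0.0, [-0.002, 0, 0], [0, 0, 0]], [0.0, [-0.004, 0, 0], [0, 0, 0]], [0.0, [-0.004, 0, 0], [0, 0, 0]]])

```text
time: 13.85
tool_pos: [0.4831, 0.0274, 0.0748]
ee_rot: [3.141, -0.008, 0.195]
wrist_force: [8.7, 0.9, 3.5]
width: 0.0254
finger_force: 30.0
```

Call:
drive_tool(series=[[0.0, [-0.003, 0, 0], [0, 0, 0]], [0.0, [-0.003, 0, 0], [0, 0, 0]]])

```text
time: 14.1
tool_pos: [0.4826, 0.0273, 0.0751]
ee_rot: [3.141, -0.014, 0.195]
wrist_force: [14.6, 2.1, -1.0]
width: 0.0256
finger_force: 30.0
```

Against the panel. Unload, open, lift and look for the new cartridges.

Call:
drive_tool(series=[[0.0, [0.004, 0, 0], [0, 0, 0]], [0.045, [0.004, 0, 0], [0, 0, 0]], [0.045, [0.004, 0, 0], [0, 0, 0]], [0.045, [0.004, 0, 0], [0, 0, 0]], [0.045, [0.004, 0, -0.03], [0, 0, 0]]])

```text
time: 14.72
tool_pos: [0.4786, 0.0275, 0.1003]
ee_rot: [-3.139, 0.009, 0.195]
wrist_force: [0.8, -0.6, 0.5]
width: 0.0448
finger_force: 0.0
```

Call:
drive_tool(series=[[0.05, [0, 0, -0.05], [0, 0, 0]], [0.05, [0, 0, -0.09], [0, 0, 0]], [0.05, [0, 0.06, -0.09], [0, 0, 0]], [0.05, [0, 0.12, -0.09], [0, 0, 0]], [0.05, [0, 0.12, -0.09], [0, 0, 0]]])

```text
time: 15.35
tool_pos: [0.5045, -0.0936, 0.1924]
ee_rot: [-3.142, 0.002, 0.189]
wrist_force: [0.4, 0.7, -0.9]
width: 0.0499
finger_force: 0.0
```

```bash
python3 -c "
from h import *
b=snap('scene');a=snap('top')
for n,im in(('top',a),('scene',b)):
  for z in (.05,.062) if n=='top' else (.0425,.0545):
    for r in caps(n,im,z): 
      if .3<r[2][0]<.65 and -.1<r[2][1]<.43: print(n,*r)
go([.43,.31,.16],.195)
crop('top',a,120,175,300,245,4,'p6')"
```

```text
top [145.9 205.4] 44 [0.4979 0.3973 0.05  ]
top [267.8 206.4] 41 [0.4888 0.029  0.05  ]
top [271.  218.4] 52 [0.4524 0.0201 0.05  ]
top [171.4 234.9] 57 [0.4077 0.3207 0.05  ]
top [145.9 205.4] 44 [0.4976 0.3942 0.062 ]
top [267.8 206.4] 41 [0.4885 0.0293 0.062 ]
top [271.  218.4] 52 [0.4525 0.0205 0.062 ]
top [171.4 234.9] 57 [0.4082 0.3184 0.062 ]
scene [363.9 197.2] 57 [0.4063 0.3192 0.0425]
scene [363.9 197.2] 57 [0.421  0.3193 0.0545]
t 15.45 at [ 0.5043 -0.0905  0.1926] [-3.14e+00  2.00e-03  1.93e-01] w 0.0499 F [ 0.5  0.6 -0.8] j6 1.09 | shift [ 0.004  -0.4073  0.0326] turn -0.002
```

View pics/p6.png

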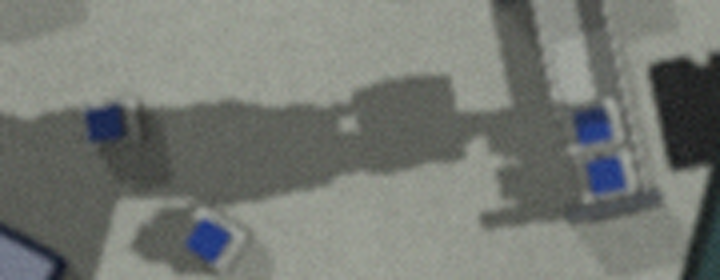

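Olds are forward at (606,175) and (594,127). One new cartridge was knocked to about (0.408,0.320); the other is still at (0.498,0.397). I need their yaw, so I check both views enlarged.

```bash
python3 -c "
from h import *
b=snap('scene');a=snap('top')
T=[]
for n,im,cs in(('top',a,((147,205),(172,235))),('scene',b,((388,226),(364,202)))):
  row=[]
  for (u,v) in cs:
    c=im[v-18:v+18,u-24:u+24,::-1].astype(float)
    c=np.clip((c-c.min())/(np.percentile(c,99.5)-c.min())*255,0,255).astype(np.uint8)
    row.append(cv2.resize(c,None,fx=8,fy=8,interpolation=2))
    m=blue(im,25);m2=np.zeros_like(m);m2[v-14:v+14,u-14:u+14]=m[v-14:v+14,u-14:u+14]
    q=max(cv2.findContours(m2,0,2)[0],key=cv2.contourArea);r=cv2.minAreaRect(q);z=.05 if n=='top' else .0425
    B=cv2.boxPoints(r);w=[at(n,*p,z) for p in B];e=w[1]-w[0]
    print(n,r,'yaw',np.arctan2(e[1],e[0])%(np.pi/2), at(n,*r[0],z))
  T.append(np.hstack(row))
cv2.imwrite('pics/p7.png',np.vstack(T))"
```

```text
top ((145.73077392578125, 205.6538543701172), (6.275716304779053, 7.0601806640625), 78.69007110595703) yaw 0.181234065103421 [0.49705361 0.39780327 0.05      ]
top ((171.46153259277344, 234.80767822265625), (7.211102485656738, 7.488452911376953), 33.690067291259766) yaw 0.971833394693798 [0.40797734 0.32059714 0.05      ]
scene ((387.0, 224.0), (0.0, 0.0), 0.0) yaw 0.0 [0.50266637 0.39470605 0.0425    ]
scene ((363.7500305175781, 197.25001525878906), (7.071067810058594, 9.192387580871582), 45.0) yaw 1.1870964522935417 [0.40665445 0.31888341 0.0425    ]
```

View pics/p7.png

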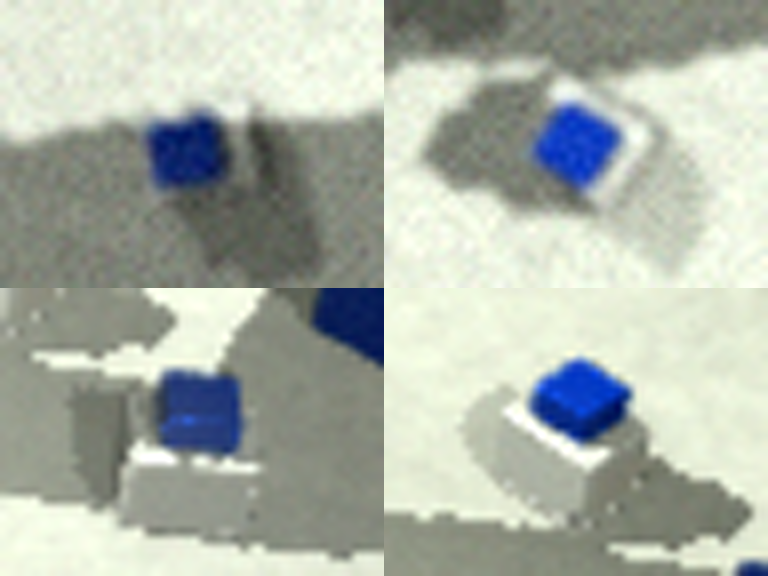

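A's (left) near face is 125–258 px wide against an 80 px cap, so its 44 mm side runs along world y, yaw about 0.18. For B I measure the body's top corners at (500,410), (585,470) and (645,435).

```bash
python3 -c "
from h import *
P=[at('scene',u,v,.034) for u,v in((354.3,199),(365,206.6),(372.4,202.2))]
for i in(0,2):
  e=P[i]-P[1];print(np.linalg.norm(e),np.arctan2(e[1],e[0]))
# direct A route
o=robot.get_obs();print(o['joint_positions'].round(2));go([.497,.396,.19],.18)"
```

```text
0.04277008724006199 -2.195694163050909
0.031881904625805424 2.5278316373144323
[-0.29  0.01  1.52  0.    1.61  1.09]
t 15.55 at [ 0.5045 -0.0893  0.193 ] [-3.141e+00  1.000e-03  1.960e-01] w 0.0501 F [ 0.4 -0.4  0.1] j6 1.09 | shift [ 0.0871 -0.4775  0.003 ] turn 0.016
```

Call:
drive_tool(series=[[0.05, [0.01, -0.055, 0], [0, 0, 0]], [0.05, [0.02, -0.11, 0], [0, 0, 0]], [0.05, [0.03, -0.165, 0], [0, 0, 0]], [0.05, [0.04, -0.22, 0], [0, 0, 0]], [0.05, [0.048, -0.27, 0], [0, 0, 0]]])

```text
time: 16.18
tool_pos: [0.4984, 0.1872, 0.1935]
ee_rot: [-3.141, -0.0, 0.198]
wrist_force: [0.5, 0.1, -0.7]
width: 0.05
finger_force: 0.0
```

Call:
drive_tool(series=[[0.05, [0.01, -0.055, 0], [0, 0, 0]], [0.05, [0.02, -0.11, 0], [0, 0, 0]], [0.05, [0.03, -0.165, 0.01], [0, 0, 0.016]], [0.05, [0.039, -0.207, 0.04], [0, 0, 0.016]], [0.05, [0.039, -0.207, 0.075], [0, 0, 0.016]]])

```text
time: 16.8
tool_pos: [0.496, 0.3992, 0.1179]
ee_rot: [-3.14, -0.001, 0.186]
wrist_force: [0.1, 0.1, -0.5]
width: 0.05
finger_force: 0.0
```

Call:
drive_tool(series=[[0.05, [0, 0, 0], [0, 0, 0]], [0.05, [0, 0, 0], [0, 0, 0]]])

```text
time: 17.05
tool_pos: [0.4978, 0.3951, 0.1199]
ee_rot: [-3.141, -0.001, 0.18]
wrist_force: [0.1, -0.4, 0.2]
width: 0.05
finger_force: 0.0
```

```bash
python3 -c "
from h import *
b=snap('scene')
go([.496,.3965,.063],.18)
for r in caps('scene',b,.0425): 
    if r[2][1]>.2 and .3<r[2][0]<.65:print(*r)
crop('scene',b,340,165,430,245,7,'p8')"
```

```text
t 17.1 at [0.4985 0.395  0.1208] [-3.14e+00 -3.00e-03  1.79e-01] w 0.05 F [ 0.6 -0.5  0.6] j6 1.97 | shift [-0.0022 -0.0019  0.0578] turn -0.001
[364.1 197.2] 59 [0.4061 0.3198 0.0425]
[388.9 221.6] 53 [0.4913 0.3989 0.0425]
```

View pics/p8.png

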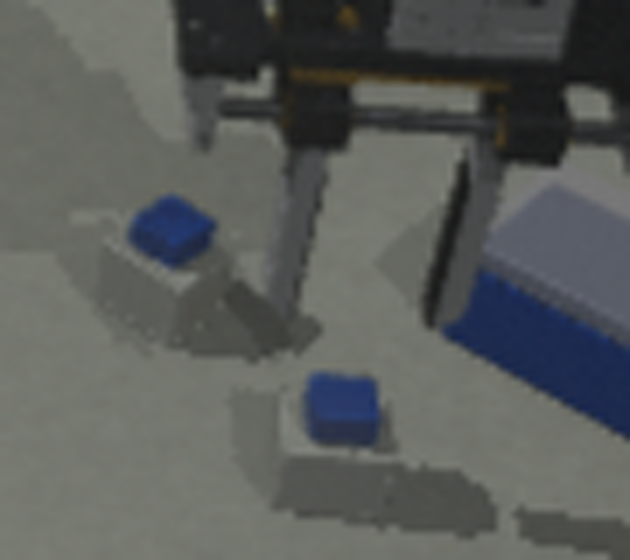

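Fingers (285,310) and (440,320) straddle A's cap (342,408), clear of the tip box. Descend and grip.

Call:
drive_tool(series=[[0.05, [-0.002, -0.003, 0.035], [0, 0, 0]], [0.05, [-0.002, -0.003, 0.058], [0, 0, 0]], [0.05, [-0.002, -0.003, 0.058], [0, 0, 0]], [0.0, [-0.002, -0.003, 0.058], [0, 0, 0]], [0.0, [-0.002, -0.003, 0.058], [0, 0, 0]]])

```text
time: 17.73
tool_pos: [0.4967, 0.3977, 0.0629]
ee_rot: [-3.14, -0.004, 0.179]
wrist_force: [-0.4, 0.0, 0.0]
width: 0.0334
finger_force: 0.0
```

Call:
drive_tool(series=[[0.0, [0, 0, 0], [0, 0, 0]], [0.0, [0, 0, 0], [0, 0, 0]], [0.0, [0, 0, 0], [0, 0, 0]], [0.0, [0, 0, -0.01], [0, 0, 0]]])

```text
time: 18.23
tool_pos: [0.4946, 0.3965, 0.0694]
ee_rot: [3.14, 0.003, 0.179]
wrist_force: [0.0, 0.5, -1.7]
width: 0.026
finger_force: 30.0
```

Call:
drive_tool(series=[[0.0, [0, 0, -0.04], [0, 0, 0]], [0.0, [0, 0, -0.09], [0, 0, -0.016]], [0.0, [0, 0, -0.11], [0, 0, -0.016]], [0.0, [0, 0, -0.11], [0, 0, -0.016]]])

```text
time: 18.73
tool_pos: [0.4962, 0.3976, 0.1827]
ee_rot: [-3.14, -0.004, 0.195]
wrist_force: [0.0, 0.6, -1.5]
width: 0.0255
finger_force: 30.0
```

```bash
python3 -c "
from h import *
go([.5218,.035,.17],.195)"
```

```text
t 18.73 at [0.4962 0.3976 0.1827] [-3.14  -0.004  0.195] w 0.0255 F [ 0.   0.6 -1.5] j6 1.96 | shift [-0.0451  0.3607  0.0127] turn -0.0
```

Call:
drive_tool(series=[[0.0, [-0.006, 0.05, 0], [0, 0, 0]], [0.0, [-0.013, 0.105, 0], [0, 0, 0]], [0.0, [-0.02, 0.16, 0], [0, 0, 0]], [0.0, [-0.027, 0.215, 0], [0, 0, 0]], [0.0, [-0.033, 0.265, 0], [0, 0, 0]]])

```text
time: 19.35
tool_pos: [0.5131, 0.1286, 0.1778]
ee_rot: [3.142, 0.004, 0.195]
wrist_force: [0.9, -0.6, -0.7]
width: 0.026
finger_force: 30.0
```

Call:
drive_tool(series=[[0.0, [-0.008, 0.05, 0], [0, 0, 0]], [0.0, [-0.012, 0.08, 0], [0, 0, 0]], [0.0, [-0.012, 0.095, 0.03], [0, 0, 0]], [0.0, [-0.012, 0.095, 0.06], [0, 0, 0]], [0.0, [-0.012, 0.095, 0.06], [0, 0, 0]]])

```text
time: 19.98
tool_pos: [0.5179, 0.035, 0.1156]
ee_rot: [-3.139, 0.01, 0.194]
wrist_force: [1.3, 0.1, -0.8]
width: 0.0259
finger_force: 30.0
```

```bash
python3 -c "
from h import *
go([.5218,.035,.0755],.195)"
```

```text
t 19.98 at [0.5179 0.035  0.1156] [-3.139  0.01   0.194] w 0.0259 F [ 1.3  0.1 -0.8] j6 1.33 | shift [0.0039 0.0008 0.0401] turn -0.001
```

Call:
drive_tool(series=[[0.0, [0.002, 0, 0.012], [0, 0, 0]], [0.0, [0.002, 0, 0.012], [0, 0, 0]], [0.0, [0.002, 0, 0.012], [0, 0, 0]]])

```text
time: 20.35
tool_pos: [0.5234, 0.0358, 0.1092]
ee_rot: [3.141, -0.001, 0.195]
wrist_force: [-0.5, 0.0, -0.8]
width: 0.0259
finger_force: 30.0
```

```bash
python3 -c "
from h import *
b=snap('scene')
go([.5218,.035,.0755],.195)
crop('scene',b,215,150,285,230,7,'p9')"
```

```text
t 20.4 at [0.5234 0.0357 0.1093] [ 3.141e+00 -1.000e-03  1.950e-01] w 0.0258 F [ 0.8  0.3 -0.6] j6 1.34 | shift [-0.0017  0.0004  0.0338] turn 0.0
```

View pics/p9.png

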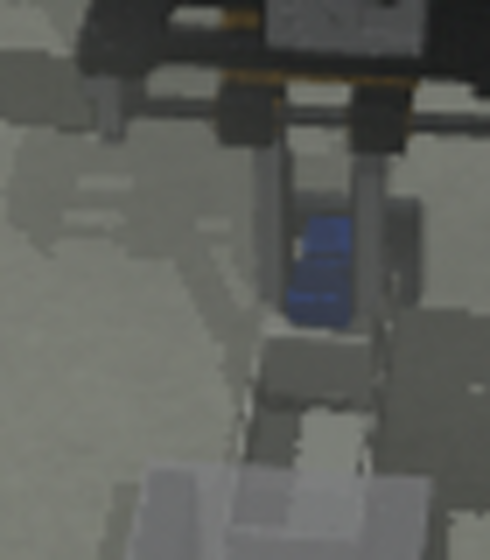

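The cartridge (315,370) hangs over the lane, lined up between its walls (250,430) and (375,440). Lower it.

Call:
drive_tool(series=[[0.0, [0, 0.0004, 0.01], [0, 0, 0]], [0.0, [0, 0.0004, 0.018], [0, 0, 0]], [0.0, [0, 0.0004, 0.024], [0, 0, 0]]])

```text
time: 20.78
tool_pos: [0.5231, 0.0352, 0.0838]
ee_rot: [-3.142, -0.0, 0.195]
wrist_force: [0.7, -0.1, 0.3]
width: 0.0257
finger_force: 30.0
```

Call:
drive_tool(series=[[0.0, [0, 0, 0.005], [0, 0, 0]], [0.0, [0, 0, 0.009], [0, 0, 0]], [0.0, [0, 0, 0.01], [0, 0, 0]]])

```text
time: 21.15
tool_pos: [0.523, 0.0351, 0.0741]
ee_rot: [-3.142, 0.0, 0.195]
wrist_force: [0.7, -0.1, -0.8]
width: 0.026
finger_force: 30.0
```

Call:
drive_tool(series=[[0.05, [0, 0, 0], [0, 0, 0]], [0.05, [0, 0, 0], [0, 0, 0]], [0.05, [0, 0, 0], [0, 0, 0]], [0.05, [0, 0, -0.05], [0, 0, 0]], [0.05, [0, 0, -0.11], [0, 0, 0]]])

```text
time: 21.78
tool_pos: [0.5219, 0.0352, 0.1841]
ee_rot: [-3.141, 0.004, 0.195]
wrist_force: [1.5, -0.5, 0.2]
width: 0.0502
finger_force: 0.0
```

Call:
drive_tool(series=[[0.05, [0, -0.05, 0], [0, 0, -0.18]], [0.05, [0, -0.1, 0], [0, 0, -0.36]], [0.05, [0, -0.15, 0], [0, 0, -0.54]], [0.05, [0, -0.2, 0], [0, 0, -0.72]], [0.05, [0, -0.2, 0], [0, 0, -0.9]]])

```text
time: 22.4
tool_pos: [0.4833, 0.2345, 0.1845]
ee_rot: [-3.141, -0.001, 1.106]
wrist_force: [-0.2, -0.5, -0.3]
width: 0.0498
finger_force: 0.0
```

Call:
drive_tool(series=[[0.05, [0, 0, 0], [0, 0, -0.18]], [0.05, [0, 0, 0], [0, 0, -0.36]], [0.05, [0, 0, 0], [0, 0, -0.54]], [0.05, [0, 0, 0], [0, 0, -0.72]], [0.05, [0, 0, 0], [0, 0, -0.9]]])

```text
time: 23.02
tool_pos: [0.4843, 0.2314, 0.1845]
ee_rot: [3.142, 0.0, 2.001]
wrist_force: [0.0, -0.7, 0.2]
width: 0.0497
finger_force: 0.0
```

```bash
python3 -c "
from h import *
b=snap('scene');a=snap('top')
for n,im in(('top',a),('scene',b)):
    for r in caps(n,im,.05 if n=='top' else .0425): 
      if .3<r[2][0]<.65 and -.1<r[2][1]<.43: print(n,*r)
u,v=(171,235)
m=blue(a,25);m2=np.zeros_like(m);m2[v-14:v+14,u-14:u+14]=m[v-14:v+14,u-14:u+14]
q=max(cv2.findContours(m2,0,2)[0],key=cv2.contourArea);print(cv2.minAreaRect(q))
go([.4073,.3197,.15],2.53)"
```

```text
top [265.3 194.9] 49 [0.5237 0.0359 0.05  ]
top [267.6 206.5] 50 [0.4885 0.0295 0.05  ]
top [270.8 218.3] 50 [0.4527 0.0206 0.05  ]
top [171.4 234.8] 60 [0.4079 0.3207 0.05  ]
scene [364.  196.9] 54 [0.4049 0.3193 0.0425]
((171.5384521484375, 234.69229125976562), (7.765803337097168, 7.765803337097168), 33.690067291259766)
t 23.12 at [0.4843 0.2313 0.1845] [-3.142  0.     1.995] w 0.0503 F [-0.  -0.6 -0.4] j6 -0.08 | shift [ 0.1122 -0.0339  0.0345] turn -0.535
```

Call:
drive_tool(series=[[0.05, [0.04, -0.012, 0], [0, 0, -0.18]], [0.05, [0.08, -0.024, 0], [0, 0, -0.36]], [0.05, [0.112, -0.034, 0], [0, 0, -0.535]], [0.05, [0.112, -0.034, 0.04], [0, 0, -0.535]], [0.05, [0.112, -0.034, 0.065], [0, 0, -0.535]]])

```text
time: 23.75
tool_pos: [0.4064, 0.3197, 0.1181]
ee_rot: [-3.141, -0.0, 2.528]
wrist_force: [0.7, 0.1, 0.5]
width: 0.0501
finger_force: 0.0
```

Call:
drive_tool(series=[[0.05, [0, 0, 0], [0, 0, 0]], [0.05, [0, 0, 0], [0, 0, 0]]])

```text
time: 24.0
tool_pos: [0.408, 0.3198, 0.1207]
ee_rot: [3.14, 0.001, 2.528]
wrist_force: [-0.1, -0.2, 0.3]
width: 0.0496
finger_force: 0.0
```

```bash
python3 -c "
from h import *
go([.4073,.3197,.0625],2.53)"
```

```text
t 24.0 at [0.408  0.3198 0.1207] [3.140e+00 1.000e-03 2.528e+00] w 0.0496 F [-0.1 -0.2  0.3] j6 -0.4 | shift [ 0.0005 -0.0004  0.0582] turn -0.002
```

Call:
drive_tool(series=[[0.05, [0, 0, 0.035], [0, 0, 0]], [0.05, [0, 0, 0.057], [0, 0, 0]], [0.05, [0, 0, 0.057], [0, 0, 0]], [0.0, [0, 0, 0.057], [0, 0, 0]], [0.0, [0, 0, 0.057], [0, 0, 0]]])

```text
time: 24.62
tool_pos: [0.4085, 0.3201, 0.0643]
ee_rot: [3.138, 0.001, 2.53]
wrist_force: [-0.1, -0.9, -0.3]
width: 0.0334
finger_force: 0.0
```

Call:
drive_tool(series=[[0.0, [0, 0, 0], [0, 0, 0]], [0.0, [0, 0, 0], [0, 0, 0]], [0.0, [0, 0, 0], [0, 0, 0]], [0.0, [0, 0, -0.05], [0, 0, 0]], [0.0, [0, 0, -0.11], [0, 0, 0]]])

```text
time: 25.25
tool_pos: [0.4058, 0.3186, 0.171]
ee_rot: [-3.136, -0.002, 2.53]
wrist_force: [0.5, 0.9, -0.2]
width: 0.0257
finger_force: 29.8
```

```bash
python3 -c "
from h import *
go([.562,.043,.17],.195)"
```

```text
t 25.25 at [0.4058 0.3186 0.171 ] [-3.136e+00 -2.000e-03  2.530e+00] w 0.0257 F [ 0.5  0.9 -0.2] j6 -0.4 | shift [-0.2862 -0.1358  0.001 ] turn -0.807
```

Call:
drive_tool(series=[[0.0, [-0.04, -0.02, 0], [0, 0, -0.16]], [0.0, [-0.085, -0.04, 0], [0, 0, -0.32]], [0.0, [-0.13, -0.06, 0], [0, 0, -0.48]], [0.0, [-0.175, -0.083, 0], [0, 0, -0.64]], [0.0, [-0.22, -0.104, 0], [0, 0, -0.807]]])

```text
time: 25.88
tool_pos: [0.5276, 0.1065, 0.1714]
ee_rot: [3.141, -0.002, -2.941]
wrist_force: [0.7, 0.4, -1.8]
width: 0.0254
finger_force: 29.8
```

Call:
drive_tool(series=[[0.0, [0, 0, 0], [0, 0, 0]], [0.0, [0, 0, 0], [0, 0, 0]]])

```text
time: 26.12
tool_pos: [0.527, 0.1083, 0.1716]
ee_rot: [3.141, -0.002, -2.948]
wrist_force: [-0.3, -0.0, 0.8]
width: 0.0261
finger_force: 29.8
```

```bash
python3 -c "
from h import *
go([.562,.043,.11],.195)"
```

```text
t 26.12 at [0.527  0.1083 0.1716] [ 3.141e+00 -2.000e-03 -2.948e+00] w 0.0261 F [-0.3 -0.   0.8] j6 -1.67 | shift [-0.0218 -0.0708  0.0616] turn -0.001
```

Call:
drive_tool(series=[[0.0, [-0.012, -0.04, 0], [0, 0, 0]], [0.0, [-0.022, -0.071, 0], [0, 0, 0]], [0.0, [-0.022, -0.071, 0.03], [0, 0, 0]], [0.0, [-0.022, -0.071, 0.062], [0, 0, 0]], [0.0, [-0.022, -0.071, 0.062], [0, 0, 0]]])

```text
time: 26.75
tool_pos: [0.5603, 0.0442, 0.1072]
ee_rot: [3.14, -0.007, -2.945]
wrist_force: [-0.0, 0.9, -0.4]
width: 0.0259
finger_force: 29.8
```

Call:
drive_tool(series=[[0.0, [0, 0, 0], [0, 0, 0]], [0.0, [0, 0, 0], [0, 0, 0]]])

```text
time: 27.0
tool_pos: [0.564, 0.0431, 0.1125]
ee_rot: [-3.141, 0.003, -2.946]
wrist_force: [0.7, -0.1, -0.7]
width: 0.0255
finger_force: 29.8
```

```bash
python3 -c "
from h import *
go([.5622,.0429,.075],.195)"
```

```text
t 27.0 at [0.564  0.0431 0.1125] [-3.141e+00  3.000e-03 -2.946e+00] w 0.0255 F [ 0.7 -0.1 -0.7] j6 -1.79 | shift [0.0018 0.0001 0.0375] turn 0.001
```

Call:
drive_tool(series=[[0.0, [0.001, 0, 0.012], [0, 0, 0]], [0.0, [0.001, 0, 0.02], [0, 0, 0]], [0.0, [0.001, 0, 0.027], [0, 0, 0]]])

```text
time: 27.38
tool_pos: [0.5616, 0.0423, 0.0824]
ee_rot: [3.141, -0.001, -2.947]
wrist_force: [0.2, -0.1, -1.3]
width: 0.0254
finger_force: 29.8
```

Call:
drive_tool(series=[[0.0, [0, 0, 0.004], [0, 0, 0]], [0.0, [0, 0, 0.008], [0, 0, 0]], [0.0, [0, 0, 0.009], [0, 0, 0]]])

```text
time: 27.75
tool_pos: [0.5623, 0.0424, 0.0757]
ee_rot: [-3.141, 0.001, -2.946]
wrist_force: [-3.2, -0.1, 6.5]
width: 0.0255
finger_force: 29.8
```

Floor reached. Release, lift, and move in front of the panel.

Call:
drive_tool(series=[[0.05, [0, 0, 0], [0, 0, 0]], [0.05, [0, 0, 0], [0, 0, 0]], [0.05, [0, 0, 0], [0, 0, 0]], [0.05, [0, 0, -0.05], [0, 0, 0]], [0.05, [0, 0, -0.11], [0, 0, 0]]])

```text
time: 28.38
tool_pos: [0.5609, 0.0424, 0.1836]
ee_rot: [3.141, -0.004, -2.946]
wrist_force: [1.5, -0.5, 0.3]
width: 0.0502
finger_force: 0.0
```

Call:
drive_tool(series=[[0.0, [0.05, 0.03, 0], [0, 0, 0]], [0.0, [0.1, 0.08, 0], [0, 0, 0]], [0.0, [0.15, 0.13, 0], [0, 0, 0]], [0.0, [0.2, 0.15, 0], [0, 0, 0]], [0.0, [0.206, 0.18, 0], [0, 0, 0]]])

```text
time: 29.0
tool_pos: [0.3223, 0.1791, 0.1843]
ee_rot: [-3.142, 0.001, -2.946]
wrist_force: [1.1, 0.5, 0.5]
width: 0.0033
finger_force: 0.0
```

```bash
python3 -c "
from h import *
b=snap('scene');a=snap('top')
for n,im in(('top',a),('scene',b)):
    for r in caps(n,im,.062 if n=='top' else .0545): 
      if .3<r[2][0]<.65 and -.1<r[2][1]<.43: print(n,*r)
A=cv2.resize(a[130:240,210:310,::-1],None,fx=4,fy=5,interpolation=2)
B=cv2.resize(b[150:260,200:300,::-1],None,fx=4,fy=5,interpolation=2)
cv2.imwrite('pics/p10.png',np.hstack([A,B]))
go([.36,.0032,.058],.195)"
```

```text
top [262.7 182.2] 49 [0.5611 0.0434 0.062 ]
top [265.3 194.9] 51 [0.5231 0.0363 0.062 ]
top [267.8 206.5] 50 [0.4882 0.0292 0.062 ]
top [270.9 218.2] 52 [0.4528 0.0208 0.062 ]
scene [258.6 207.9] 45 [0.5557 0.0396 0.0545]
t 29.1 at [0.3233 0.1807 0.1847] [ 3.140e+00  1.000e-03 -2.942e+00] w 0.0006 F [-0.4 -0.4  0. ] j6 -1.42 | shift [-0.0008 -0.1812  0.1267] turn 0.005
```

View pics/p10.png

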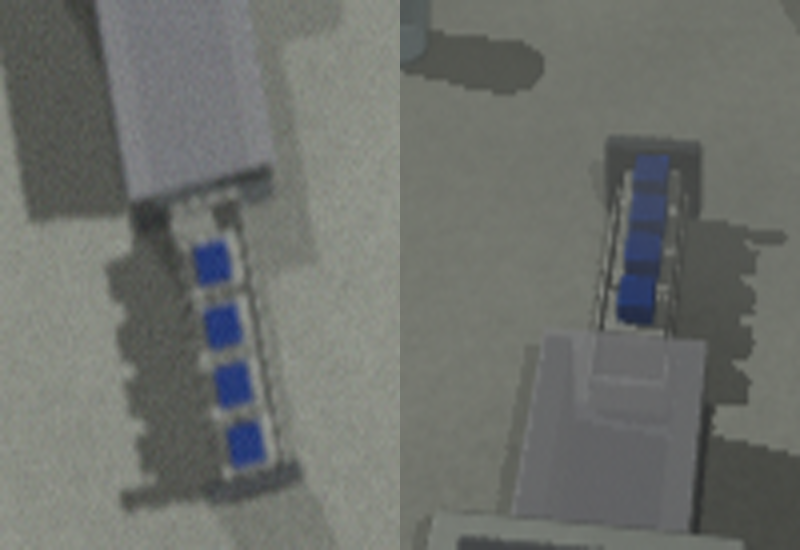

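All four caps are in line in the lane, (245,443) to (212,263) in the top crop, upright and close up. Now the press.

Call:
drive_tool(series=[[0.0, [0, -0.06, 0], [0, 0, 0]], [0.0, [0, -0.12, 0], [0, 0, 0]], [0.0, [0, -0.181, 0.02], [0, 0, 0.005]], [0.0, [0, -0.181, 0.075], [0, 0, 0.005]], [0.0, [0, -0.181, 0.127], [0, 0, 0.005]]])

```text
time: 29.72
tool_pos: [0.3609, -0.0009, 0.0563]
ee_rot: [-3.14, 0.001, -2.956]
wrist_force: [0.7, 0.4, 0.4]
width: 0.0004
finger_force: 0.0
```

Call:
drive_tool(series=[[0.0, [-0.012, 0, 0], [0, 0, 0]], [0.0, [-0.025, 0, 0], [0, 0, 0]], [0.0, [-0.038, 0, 0], [0, 0, 0]], [0.0, [-0.046, 0, 0], [0, 0, 0]], [0.0, [-0.054, 0, 0], [0, 0, 0]]])

```text
time: 30.35
tool_pos: [0.4143, 0.0119, 0.0585]
ee_rot: [-3.141, 0.001, -2.951]
wrist_force: [-3.3, -1.0, 0.7]
width: 0.0003
finger_force: 1.0
```

```bash
python3 -c "
from h import *
go([.583,.0451,.058],.195)"
```

```text
t 30.35 at [0.4143 0.0119 0.0585] [-3.141e+00  1.000e-03 -2.951e+00] w 0.0003 F [-3.3 -1.   0.7] j6 -1.87 | shift [-0.172   0.0006  0.0005] turn -0.004
```

Contact, force as the spring predicts. Push steadily.

Call:
drive_tool(series=[[0.0, [-0.008, 0, 0], [0, 0, 0]], [0.0, [-0.018, 0, 0], [0, 0, 0]], [0.0, [-0.028, 0, 0], [0, 0, 0]], [0.0, [-0.038, 0, 0], [0, 0, 0]], [0.0, [-0.048, 0, 0], [0, 0, 0]]])

```text
time: 30.98
tool_pos: [0.4607, 0.0211, 0.0573]
ee_rot: [3.141, -0.001, -2.951]
wrist_force: [-5.3, -0.0, 3.8]
width: 0.0006
finger_force: 2.4
```

Call:
drive_tool(series=[[0.0, [-0.01, 0, 0], [0, 0, 0]], [0.0, [-0.02, 0, 0], [0, 0, 0]], [0.0, [-0.03, 0, 0], [0, 0, 0]], [0.0, [-0.04, 0, 0], [0, 0, 0]], [0.0, [-0.05, 0, 0], [0, 0, 0]]])

```text
time: 31.6
tool_pos: [0.5095, 0.0308, 0.0573]
ee_rot: [3.141, -0.001, -2.951]
wrist_force: [-5.5, 0.9, 2.6]
width: 0.0008
finger_force: 2.8
```

Call:
drive_tool(series=[[0.0, [-0.01, 0, 0], [0, 0, 0]], [0.0, [-0.02, 0, 0], [0, 0, 0]], [0.0, [-0.03, 0, 0], [0, 0, 0]], [0.0, [-0.038, 0, 0], [0, 0, 0]], [0.0, [-0.045, 0, 0], [0, 0, 0]]])

```text
time: 32.22
tool_pos: [0.5536, 0.0394, 0.0572]
ee_rot: [3.14, -0.002, -2.951]
wrist_force: [-6.1, 1.1, 4.5]
width: 0.0004
finger_force: 3.0
```

```bash
python3 -c "
from h import *
go([.583,.0451,.058],.195)"
```

```text
t 32.23 at [0.5536 0.0394 0.0572] [ 3.140e+00 -2.000e-03 -2.951e+00] w 0.0004 F [-6.1  1.1  4.5] j6 -1.79 | shift [-0.03   -0.     -0.0008] turn -0.005
```

Call:
drive_tool(series=[[0.0, [-0.007, 0, 0], [0, 0, 0]], [0.0, [-0.013, 0, 0], [0, 0, 0]], [0.0, [-0.019, 0, 0], [0, 0, 0]], [0.0, [-0.024, 0, 0], [0, 0, 0]], [0.0, [-0.028, 0, 0], [0, 0, 0]]])

```text
time: 32.85
tool_pos: [0.5802, 0.0448, 0.0572]
ee_rot: [3.14, -0.003, -2.951]
wrist_force: [-8.2, 1.6, 6.0]
width: 0.0003
finger_force: 3.9
```

Call:
drive_tool(series=[[0.0, [-0.002, 0, 0], [0, 0, 0]], [0.0, [-0.004, 0, 0], [0, 0, 0]], [0.0, [-0.004, 0, 0], [0, 0, 0]]])

```text
time: 33.22
tool_pos: [0.5825, 0.0452, 0.0572]
ee_rot: [3.14, -0.007, -2.951]
wrist_force: [-12.1, 0.1, 8.5]
width: 0.0005
finger_force: 6.0
```

Call:
drive_tool(series=[[0.0, [-0.003, 0, 0], [0, 0, 0]], [0.0, [-0.003, 0, 0], [0, 0, 0]]])

```text
time: 33.48
tool_pos: [0.5827, 0.0452, 0.0573]
ee_rot: [3.14, -0.014, -2.951]
wrist_force: [-20.4, -1.5, 13.3]
width: 0.0006
finger_force: 10.0
```

Call:
drive_tool(series=[[0.0, [0.01, 0, 0], [0, 0, 0]], [0.0, [0.03, 0, 0], [0, 0, 0]], [0.0, [0.07, 0, 0], [0, 0, 0]], [0.0, [0.13, 0, 0], [0, 0, 0]], [0.0, [0.19, 0, 0], [0, 0, 0]]])

```text
time: 34.1
tool_pos: [0.4019, 0.009, 0.0576]
ee_rot: [-3.14, 0.004, -2.951]
wrist_force: [-0.6, -0.4, 1.8]
width: 0.0006
finger_force: 0.0
```

Call:
drive_tool(series=[[0.0, [0.02, 0, -0.05], [0, 0, 0]], [0.0, [0.02, 0, -0.1], [0, 0, 0]], [0.0, [0.02, 0.05, -0.12], [0, 0, 0]], [0.0, [0.02, 0.11, -0.12], [0, 0, 0]], [0.0, [0.02, 0.15, -0.12], [0, 0, 0]]])

```text
time: 34.72
tool_pos: [0.3549, 0.1553, 0.1786]
ee_rot: [3.141, 0.006, -2.951]
wrist_force: [0.1, -0.2, -0.6]
width: 0.0005
finger_force: 0.0
```

Call:
drive_tool(series=[[0.0, [0, 0, 0], [0, 0, 0]], [0.0, [0, 0, 0], [0, 0, 0]], [0.0, [0, 0, 0], [0, 0, 0]], [0.0, [0, 0, 0], [0, 0, 0]], [0.0, [0, 0, 0], [0, 0, 0]]])

```text
time: 35.35
tool_pos: [0.3537, 0.1523, 0.1774]
ee_rot: [-3.141, 0.0, -2.953]
wrist_force: [-0.7, 1.5, 0.6]
width: 0.0005
finger_force: 0.0
```

```bash
python3 -c "
from h import *
a=snap('top')
h=cv2.cvtColor(a,cv2.COLOR_RGB2HSV)
m=cv2.inRange(h,(100,35,90),(130,255,255));m[:100]=0;m[200:]=0;m[:,:235]=0;m[:,285:]=0
k,l,s,c=cv2.connectedComponentsWithStats(m)
L=np.array([.671,.063]);d=np.array([np.cos(.195),np.sin(.195)])
for i in range(1,k):
  if s[i,4]>12:
    p=at('top',*c[i],.062)[:2];print(c[i].round(1),s[i,4],p.round(4),'lane x',((p-L)@d).round(4))
# panel: dark pixels in front of the hood
P=[pix('top',[*(L-d*t),.062]).round(1) for t in(.084,.096,.256)];print(P)
for p in P: print(a[int(round(p[1])),int(round(p[0]))])
"
```

```text
[251.7 132.2] 42 [0.7131 0.0739] lane x 0.0434
[254.5 144.3] 34 [0.6762 0.066 ] lane x 0.0057
[257.  156.3] 34 [0.6398 0.0592] lane x -0.0313
[260.6 168.6] 70 [0.6025 0.049 ] lane x -0.0699
[array([261.4, 173.1]), array([262.3, 177. ]), array([273.6, 229.3])]
[91 96 97]
[60 62 60]
[137 142 132]
```

The drawer stayed shut, and the four caps show through the hood at the right spacing (37–38 mm). Handing in.

```bash
python3 -c "
from bench import robot
print(robot.close_job())"
```

```text
the job is handed in; nothing more can be done
None
```

The job is handed in, though it returned no verdict: my last checks showed the spent cartridge standing in the return tray, both old cartridges forward against the front, the two new ones loaded behind them, and the drawer staying shut after the final press.

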